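# Open the child-proof descaler tub for the kettle, one-handed

### The job

Get the descaler for the kettle open: stand the square tablet tub, its blue safety cap still locked, fully down between the jaws of the one-hand bottle holder so that it cannot spin, then press the cap down, twist it anticlockwise until it is free and lift it straight off. Finish while still holding the cap: keep it in the gripper, level and still, roughly 6 cm straight above the tub's open mouth, with the tub left standing in the holder. Do not shift the white cup, the egg timer or the teaspoon.

Things in the scene. Friction and masses are not known exactly. Their poses are not given: they have to be found in the camera images.
- tub: White tub of descaler tablets with blue-banded labels, loose, about 0.22 kg. Body 60 x 60 mm, 66 mm tall, flat top; on it a round neck 37 mm across. 110.5 mm tall with its locked cap, by which it may be lifted. Starts upright on the worktop. Origin: centre of the underside; z up, x and y square to the faces (all four alike).
- tub_mouth (a point): Centre of the tub's mouth: rim of the neck, 98 mm above the tub's underside. Three notched tabs stand out round the neck just below it; the cap's lugs hook into them.
- cap: Blue ribbed push-and-turn safety cap, 55 mm across, 36 mm tall, 40 g, locked on the tub at the start. Origin: centre of its lower edge, 74.5 mm above the tub's underside when locked; z up through its top; its x axis lies along the tub's when locked. Grip it with the fingertips at least 9 mm above its lower edge, or they strike the tub's flat top when it is pressed.
- cap_top (a point): Centre of the cap's top. A spring inside holds the cap up: press it down at least 4.5 mm (about 10 N; it stops at 6.5 mm, about 11 N), keep it down and turn anticlockwise seen from above. Beyond 33 degrees it is free to lift straight off; 60 is best, it stops at about 90. Not pressed, or clockwise, it does not turn.
- holder: Dark grey one-hand bottle holder, fixed: base 112 x 112 mm, four rubber-padded jaws round a square well 63 x 63 mm (1.5 mm play each side of the tub), black spindle knob on its -x side reaching 70 mm from the centre. Jaws reach 45 mm above the worktop, flaring outward in the top 12 mm as a lead-in. Origin: centre of the underside, on the worktop; x and y square to the jaws.
- holder_seat (a point): Centre of the holder's inner floor, 10 mm above the worktop; the tub's underside rests here when fully down. Axes as the holder's.
- white_cup: Plain white mug, 106 mm tall, 90 mm across, with a handle; bystander, leave alone. Origin: centre of the underside of cup and handle together.
- egg_timer: Red and white round kitchen timer, 66 mm across, 60 mm tall; bystander, leave alone. Origin: centre of the underside.
- teaspoon: Steel teaspoon, 132 mm long, lying flat; bystander, leave alone. Origin: its middle, on the worktop.
There are look-alikes about, which are no part of the job. What is meant by the cap is not turquoise, and is the larger of those in its own colour.

How it is judged:
On the way, in this order (a step that is already met when the one before it is completed fails the run):
1. the tub stands fully down and upright in the holder, its cap still locked on (horizontal distance between tub and holder_seat below 0.004 m and z of tub in the frame of holder_seat below 0.004 m and angle between tub's own z axis and vertical below 0.06 rad and angle between the x axis of cap and the x axis of tub, either way round below 0.25 rad and z of cap in the frame of tub below 0.08 m), for 0.2 s.
2. the cap, still down on the neck, has been turned out of its lock while the tub stands in the holder (horizontal distance between tub and holder_seat below 0.004 m and z of tub in the frame of holder_seat below 0.004 m and angle between tub's own z axis and vertical below 0.06 rad and angle between the x axis of cap and the x axis of tub, either way round above 0.5 rad and z of cap in the frame of tub below 0.08 m), for 0.1 s.
At the end, for the whole second after the job is handed in: Tub upright, fully down in the holder (within 4 mm of the seat sideways and in height, tilt under 0.06 rad). Gripper holds the cap still, clear of the tub: lower edge 20 to 150 mm above the mouth, within 30 mm of its axis, level within 0.25 rad (horizontal distance between tub and holder_seat below 0.004 m and z of tub in the frame of holder_seat below 0.004 m and angle between tub's own z axis and vertical below 0.06 rad and z of cap in the frame of tub between 0.118 and 0.248 m and horizontal distance between cap and tub_mouth below 0.03 m and angle between cap's own z axis and vertical below 0.25 rad and contact force between the fingers and cap above 1 N and contact force between cap and tub below 0.05 N and linear speed of cap below 0.02 m/s); the arm keeps its last pose, push and grip.
It fails at once if the white cup is shifted by more than 25 mm (distance of white_cup from where it was at the start of the episode above 0.025 m).
It fails at once if the egg timer is shifted by more than 25 mm (distance of egg_timer from where it was at the start of the episode above 0.025 m).
It fails at once if the teaspoon is shifted by more than 25 mm (distance of teaspoon from where it was at the start of the episode above 0.025 m).
It fails at once if the tub is tipped over by more than 45 degrees (angle between tub's own z axis and vertical above 0.785 rad).
It also fails if it takes over 45 s, if anything falls off the work surface, if the arm or the gripper's body presses on something with over 40 N, if the wrist force passes 120 N, or if a joint passes its speed limit or range.

### The arm

A 6-joint arm with a two-finger parallel gripper is mounted at the origin on a cart in front of the work surface, level with it; the furniture and walls round the work are solid. World frame = base frame: x ahead of the robot, y to its left, z up, the work surface at z = 0. Lengths are in m, angles in rad, forces in N, time in s.
With the tool pointing down it reaches from about 0.35 to 0.975 m from the base axis. Payload 7.1 kg.
Tool frame: the origin (TCP) lies on the centre line of the jaws, within the pads' length; the fingertips stand 19 mm ahead of it and the grasp point (between the pads) is the TCP; z points along the fingers, y is the line along which they close (so a half turn about z gives the same grasp; the last joint's range is limited). The gripper opens to 88 mm and grips with 3 to 60 N. Pads are 20 mm wide; open, the fingers measure 115 mm over their backs; the gripper's body (75 mm by 178 mm) begins 61 mm behind the grasp point.
Start: joints at [-1.161, 0.423, 1.63, -0, 1.089, -0.019], TCP at [0.26, -0.568, 0.242] pointing down, gripper open.
Joint ranges: [-3, 3], [-0.9, 2.11], [0.09, 2.58], [-1.31, 4.45], [0.11, 2.69], [-2.54, 2.54]. Speed limits (rad/s): [2.39, 2.39, 3.01, 3.14, 3.14, 3.14].

### API

Orientations are given as a 3x3 rotation matrix whose columns are the frame's x, y, z axes.
In Python, from plant import r gives the robot as it stands.
- The arm moves only by the shell command python3 -m crank 'ROWS' [FORCE]. ROWS is JSON, a list of rows, each an object with "gripper": the opening, from 0 (shut) to 1 (fully open); "xyz": the shift along the tool's x, y, z in mm, a list of three; "spin": the turn about the tool's z in degrees. In form: [{"gripper": gripper, "xyz": [dx, dy, dz], "spin": spin}, ...]. A call has 1 to 12 rows; each row shifts and turns the commanded pose from where the row before left it, along the tool's axes as they then stand; what a row does not reach is not made up. A row lasts 1/12 s, in which the tool goes at most 41.7 mm and 7.16 degrees, less where a joint would pass 70% of its speed; a pose out of reach is approached as far as the arm can. A call with a gripper value outside its range is refused whole. The fingers move at their own pace and stop on an object; FORCE is the grip in N (left out, the last holds). Time passes only in rows, so rows that do not move let the fingers close. It gives the time, the measured TCP pose, the force, the opening and the grip force at its end, in the units of the state.
- r.read_state(): the state, without advancing time (a new reading comes with each control period).
- r.snapshot(name): name is "side" or "top"; returns the picture (400x640x3 uint8, red, green, blue); there is no depth.
- r.calibration(name): a dict with "fx", "fy", "cx", "cy" (pixels), "R" (3x3) and "t" (3): a world point X has camera coordinates R X + t. Camera axes: x right, y down, z forward; pixel columns grow to the right and rows downward; lengths in m; the calibration is good to about 2 mm. A picture is of the moment at which its call begins. calibration takes no time and is no camera call.
- r.sign_off(): hands the job in; it is judged then, once.
Trained networks look in the newest picture that a camera, given by its name, has taken for a name from the list of things; names that differ only in an ending like _2 or _b are one class to them, and where a whole thing is asked for, a point or a joint stands for the part that bears it (a point fixed in the world has none). Each returns a list of dicts, best first, with "p" (0 to 1); they miss things now and then, are a little off and sometimes report something else, mostly with a low value. They report only what shows in the picture. A call takes as long as a camera call. They do not tell look-alikes from the thing itself.
- r.outline_of(thing, camera): "mask" (400x640 bool, what is visible of it) and "position" ([column, row] in pixels, amid what is visible of it).
The state is a dict: "clock": time; "q": joint angles; "dq": joint speeds; "effort": joint torques, N m; "ee_pos": TCP position; "eef_rot": TCP orientation; "ft_force": force on the tool from outside, world axes, zero at the start; "ft_torque": the same for the moment, N m; "finger_gap": finger opening in m; "grip_force": force on a finger pad.
Only numpy, scipy, OpenCV 4.12 (cv2) and the standard library are available. Lean on these libraries where they do the work, as an engineer would, in place of code of your own. Each camera call takes 0.05 s, during which the arm holds its last target. There are 200 camera calls.

## Working session

There is one attempt and no reset: what is moved stays moved. The work goes in short steps, Python scripts to look and compute and a shell command to move; the robot and the scene stay as the last step left them, time stands still between calls to the robot, and variables do not carry over. Pictures are saved under pics/ and viewed, at most 10 in all, crops included, and the job is handed in when it is done.

```bash
mkdir -p pics; ls
cat > h.py <<'E'
import numpy as np, cv2
from plant import r
def snap(n,f=None):
    im=np.asarray(r.snapshot(n))
    if f: cv2.imwrite('pics/'+f,im[:,:,::-1])
    return im
def proj(n,X):
    c=r.calibration(n);p=np.array(c['R'])@np.array(X,float)+c['t']
    return np.array([c['fx']*p[0]/p[2]+c['cx'],c['fy']*p[1]/p[2]+c['cy']])
def ray(n,uv):
    c=r.calibration(n);R=np.array(c['R']);d=R.T@np.array([(uv[0]-c['cx'])/c['fx'],(uv[1]-c['cy'])/c['fy'],1])
    return -R.T@np.array(c['t']),d/np.linalg.norm(d)
def atz(n,uv,z):
    o,d=ray(n,uv);return o+d*(z-o[2])/d[2]
def tri(views):
    A=np.zeros((3,3));b=np.zeros(3)
    for n,uv in views:
        o,d=ray(n,uv);P=np.eye(3)-np.outer(d,d);A+=P;b+=P@o
    X=np.linalg.solve(A,b);return X,[np.linalg.norm(proj(n,X)-uv) for n,uv in views]
E
python3 - <<'E'
from h import *
for n in('side','top'):
    snap(n,n+'1.png')
    for t in('tub','cap','holder','white_cup','egg_timer','teaspoon'):
        for d in r.outline_of(t,n):
            m=np.array(d['mask']);v,u=np.nonzero(m)
            print(n,t,round(d['p'],2),np.round(d['position']),(u.min(),u.max(),v.min(),v.max()) if len(u) else 0, np.round(atz(n,d['position'],0.05),3))
    print(r.calibration(n))
print(r.read_state())
E
```

```text
pics
side tub 0.77 [307. 180.] (np.int64(290), np.int64(316), np.int64(165), np.int64(192)) [0.504 0.323 0.05 ]
side cap 0.7 [301. 160.] (np.int64(292), np.int64(312), np.int64(148), np.int64(170)) [0.48  0.413 0.05 ]
side cap 0.59 [267. 198.] (np.int64(255), np.int64(276), np.int64(187), np.int64(208)) [0.404 0.242 0.05 ]
side holder 0.72 [296. 230.] (np.int64(269), np.int64(321), np.int64(209), np.int64(249)) [0.492 0.124 0.05 ]
side holder 0.47 [301. 160.] (np.int64(292), np.int64(312), np.int64(149), np.int64(170)) [0.478 0.416 0.05 ]
side white_cup 0.89 [374. 176.] (np.int64(359), np.int64(392), np.int64(154), np.int64(200)) [0.684 0.343 0.05 ]
side egg_timer 0.93 [361. 239.] (np.int64(351), np.int64(378), np.int64(225), np.int64(252)) [0.646 0.099 0.05 ]
side egg_timer 0.17 [303. 160.] (np.int64(292), np.int64(312), np.int64(148), np.int64(170)) [0.484 0.412 0.05 ]
side teaspoon 0.62 [305. 180.] (np.int64(289), np.int64(316), np.int64(165), np.int64(192)) [0.497 0.321 0.05 ]
side teaspoon 0.51 [253. 299.] (np.int64(220), np.int64(266), np.int64(284), np.int64(323)) [ 0.421 -0.0
[... 1797 characters left out ...]
5e-05,
        1.08858903e+00, -1.89802197e-02]), 'dq': array([-0.00050893,  0.0008172 , -0.00172299,  0.00059724, -0.00168055,
        0.0007989 ]), 'effort': array([-3.22860476e-03, -5.44425845e+01, -2.73995340e+01,  6.42546848e-02,
        1.67800375e-02,  1.71240345e-05]), 'ee_pos': array([ 0.25985464, -0.56840811,  0.24169187]), 'eef_rot': array([[ 9.09471896e-01,  4.15765401e-01, -3.53698124e-05],
       [ 4.15765399e-01, -9.09471897e-01, -4.94110026e-05],
       [-5.27112357e-05,  3.02323740e-05, -9.99999998e-01]]), 'ft_force': array([0.30178369, 0.40748712, 0.40296681]), 'ft_torque': array([-0.04712385,  0.02136146, -0.04594641]), 'grip_force': 0.0, 'finger_gap': 0.08784633038151218}
```

Run:
```python
import cv2
s=cv2.imread('pics/side1.png');t=cv2.imread('pics/top1.png')
cv2.imwrite('pics/side1c.png',cv2.resize(s[130:330,200:420],None,fx=3,fy=3,interpolation=cv2.INTER_CUBIC)[:600,:])
cv2.imwrite('pics/top1c.png',cv2.resize(t[110:310,190:410],None,fx=3,fy=3,interpolation=cv2.INTER_CUBIC))
```

```text
(no output)
```

View pics/side1c.png

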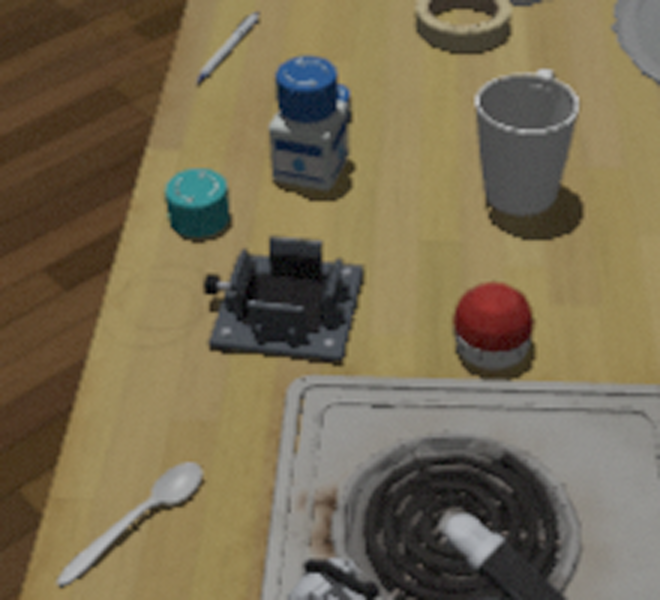

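View pics/top1c.png

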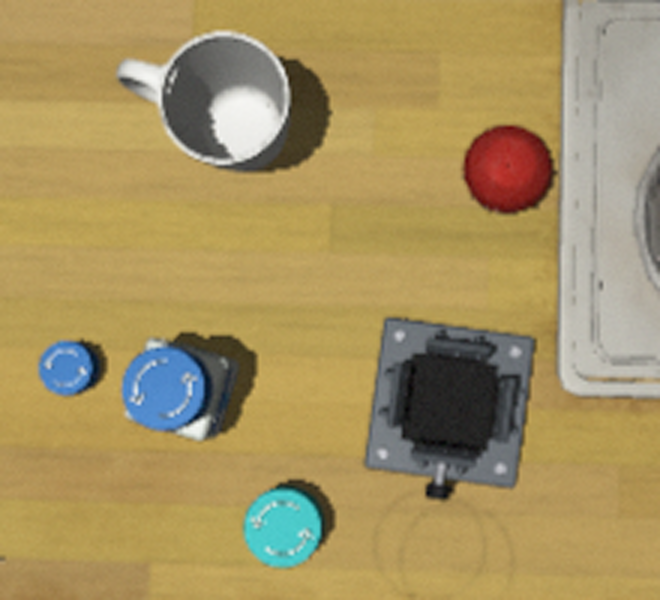

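The top view shows the tub, with the large blue cap on it, at full-image pixel (245,240). The holder is at about (340,244) with its knob pointing down the image. The smaller blue cap (212,232) and the turquoise one (284,286) are look-alikes. Next I'll fit silhouettes to get accurate poses.

```bash
cat > fit.py <<'E'
from h import *
from scipy.optimize import minimize
S=8
def rz(a): return np.array([[np.cos(a),-np.sin(a)],[np.sin(a),np.cos(a)]])
def box(h,z0,z1): return np.array([[sx*h,sy*h,z] for sx in(-1,1) for sy in(-1,1) for z in(z0,z1)])
def cyl(rad,z0,z1): 
    a=np.linspace(0,2*np.pi,40,endpoint=False);return np.array([[rad*np.cos(t),rad*np.sin(t),z] for t in a for z in(z0,z1)])
def place(P,p):
    Q=P.copy();Q[:,:2]=P[:,:2]@rz(p[2]).T+p[:2];return Q
def hull(n,P): 
    return cv2.convexHull(np.float32([proj(n,x) for x in P])).reshape(-1,2)
def rend(n,parts,p,o,sz):
    im=np.zeros((sz[1]*S,sz[0]*S),np.uint8)
    for P in parts: cv2.fillConvexPoly(im,np.int32(np.round((hull(n,place(P,p))-o+.5)*S)),1)
    return cv2.resize(im.astype(np.float32),sz,interpolation=cv2.INTER_AREA)
def fit(obs,parts,p0):
    "obs: list of (cam, mask)"
    cr=[]
    for n,m in obs:
        v,u=np.nonzero(m);o=np.array([u.min()-12,v.min()-12]);sz=(int(np.ptp(u))+25,int(np.ptp(v))+25)
        cr.append((n,o,sz,m[o[1]:o[1]+sz[1],o[0]:o[0]+sz[0]].astype(float)))
    f=lambda p:sum(np.abs(rend(n,parts,p,o,sz)-m).sum()/m.sum() for n,o,sz,m in cr)
    best=None
    for da in np.deg2rad(np.arange(-40,50,10)):
        s0=np.array([p0[0],p0[1],p0[2]+da])
        s=minimize(f,s0,method='Nelder-Mead',options=dict(initial_simplex=[s0,s0+[.01,0,0],s0+[0,.01,0],s0+[0,0,.15]],xatol=1e-5,fatol=1e-5))
        if best is None or s.fun<best.fun: best=s
    return best.x,best.fun
TUB=[box(.030,0,.066),cyl(.0275,.0745,.1105)]
BASE=[box(.056,0,.010)]
E
python3 - <<'E'
from fit import *
ims={n:snap(n) for n in('side','top')}
bl={}
for n,c in(('side',(300,158)),('top',(245,240))):
    hsv=cv2.cvtColor(ims[n],cv2.COLOR_RGB2HSV)
    m=cv2.inRange(hsv,(103,120,60),(125,255,255))
    k,l,st,ce=cv2.connectedComponentsWithStats(m)
    i=min(range(1,k),key=lambda i:np.hypot(*(ce[i]-c))+(1e3 if st[i][4]<100 else 0)); bl[n]=l==i
    print(n,'blue',st[i],ce[i])
capP=[cyl(.0275,.0745,.1105)]
for key in(['top'],['side'],['top','side']):
    print('cap',key,fit([(k,bl[k]) for k in key],capP,(.46,.35,0)))
# free height check
T=tri([('top',np.array([245,239.7])),('side',np.array([302.3,155.5]))]);print('cap top tri',T)
hm={}
for n in('top','side'):
    for t in('tub','holder'):
        d=r.outline_of(t,n)[0];m=np.array(d['mask']).astype(np.uint8)
        hm[n,t]=m
m=cv2.morphologyEx(hm['top','holder'],cv2.MORPH_OPEN,np.ones((13,13),np.uint8))
ph,e=fit([('top',m)],BASE,(.47,.16,0));print('holder',ph,np.rad2deg(ph[2]),e)
u={n:(hm[n,'tub']>0)|bl[n] for n in('top','side')}
pt,e=fit([('top',u['top'])],TUB,(.46,.35,0));print('tub top',pt,np.rad2deg(pt[2]),e)
pt,e=fit([('top',u['top']),('side',u['side'])],TUB,(.46,.35,0));print('tub both',pt,np.rad2deg(pt[2]),e)
def panel(n,c,draw):
    k=5;o=np.array([int(c[0])-40,int(c[1])-30])
    p=cv2.resize(ims[n][o[1]:o[1]+60,o[0]:o[0]+80,::-1],None,fx=k,fy=k,interpolation=cv2.INTER_CUBIC)
    for P,pp,col in draw: cv2.polylines(p,[np.int32(np.round((hull(n,place(P,pp))-o+.5)*k))],True,col,1)
    return p
well=lambda z:box(.0315,z,z+1e-4)
H=[(box(.056,0,.010),ph,(0,255,0)),(well(.033),ph,(0,0,255)),(np.array([[-.07,0,.03],[-.06,0.003,.03],[-.06,-.003,.03]]),ph,(255,255,0))]
Tt=[(P,pt,(0,255,0)) for P in TUB]
cv2.imwrite('pics/fit1.png',np.vstack([np.hstack([panel('top',(340,244),H),panel('side',(296,230),H)]),np.hstack([panel('top',(248,240),Tt),panel('side',(302,170),Tt)])]))
E
```

```text
side blue [292 150  20  12 154] [301.79220779 155.4025974 ]
top blue [231 226  28  27 511] [244.66144814 239.12915851]Traceback (most recent call last):
  File "<stdin>", line 12, in <module>
  File "fit.py", line 26, in fit
    s=minimize(f,s0,method='Nelder-Mead',options=dict(initial_simplex=[s0,s0+[.01,0,0],s0+[0,.01,0],s0+[0,0,.15]],xatol=1e-5,fatol=1e-5))
    res = _minimize_neldermead(fun, x0, args, callback, bounds=bounds,
                               **options)
    fxr = func(xr)
    fx = function(np.copy(x), *(wrapper_args + args))
  File "fit.py", line 22, in <lambda>
    f=lambda p:sum(np.abs(rend(n,parts,p,o,sz)-m).sum()/m.sum() for n,o,sz,m in cr)
               ~~~^^^^^^^^^^^^^^^^^^^^^^^^^^^^^^^^^^^^^^^^^^^^^^^^^^^^^^^^^^^^^^^^^
  File "fit.py", line 22, in <genexpr>
    f=lambda p:sum(np.abs(rend(n,parts,p,o,sz)-m).sum()/m.sum() for n,o,sz,m in cr)
                          ~~~~^^^^^^^^^^^^^^^^
  File "fit.py", line 14, in rend
    for P in parts: cv2.fillConvexPoly(im,np.int32(np.round((hull(n,place(P,p))-o+.5)*S)),1)
                                                             ~~~~^^^^^^^^^^^^^^
  File "fit.py", line 11, in hull
    return cv2.convexHull(np.float32([proj(n,x) for x in P])).reshape(-1,2)
                                      ~~~~^^^^^
  File "h.py", line 8, in proj
    c=r.calibration(n);p=np.array(c['R'])@np.array(X,float)+c['t']
ValueError: time passes only in moves, steps and waits
```

```bash
python3 - <<'E'
s=open('h.py').read()
s=s.replace("def snap","C={n:r.calibration(n) for n in('side','top')}\ndef snap",1).replace("c=r.calibration(n)","c=C[n]")
s=s.replace("p=np.array(c['R'])@np.array(X,float)+c['t']\n    return np.array([c['fx']*p[0]/p[2]+c['cx'],c['fy']*p[1]/p[2]+c['cy']])","p=np.array(X,float)@np.array(c['R']).T+c['t']\n    return np.stack([c['fx']*p[...,0]/p[...,2]+c['cx'],c['fy']*p[...,1]/p[...,2]+c['cy']],-1)")
open('h.py','w').write(s)
f=open('fit.py').read().replace("np.float32([proj(n,x) for x in P])","np.float32(proj(n,P))")
open('fit.py','w').write(f)
E
cat > meas.py <<'E'
from fit import *
ims={n:snap(n) for n in('side','top')}
bl={}
for n,c in(('side',(300,158)),('top',(245,240))):
    hsv=cv2.cvtColor(ims[n],cv2.COLOR_RGB2HSV)
    m=cv2.inRange(hsv,(103,110,30),(128,255,255))
    k,l,st,ce=cv2.connectedComponentsWithStats(m)
    i=min(range(1,k),key=lambda i:np.hypot(*(ce[i]-c))+(1e3 if st[i][4]<100 else 0)); bl[n]=l==i
    print(n,'blue',st[i],ce[i])
capP=[cyl(.0275,.0745,.1105)]
for key in(['top'],['side']):
    print('cap',key,fit([(k,bl[k]) for k in key],capP,(.46,.35,0)))
T=tri([('top',np.array([245,239.7])),('side',np.array([302.3,155.4]))]);print('cap top tri',T)
hm={}
for n in('top','side'):
    snap(n)
    for t in('tub','holder'):
        d=r.outline_of(t,n)
        d=[x for x in d if x['p']>.3] or d
        hm[n,t]=np.array(d[0]['mask']).astype(np.uint8) if d else None
m=cv2.morphologyEx(hm['top','holder'],cv2.MORPH_OPEN,np.ones((13,13),np.uint8))
ph,e=fit([('top',m)],BASE,(.47,.16,0));print('holder',ph,np.rad2deg(ph[2]),e)
u={n:(hm[n,'tub']>0)|bl[n] for n in('top','side')}
pt,e=fit([('top',u['top'])],TUB,(.46,.35,0));print('tub top',pt,np.rad2deg(pt[2]),e)
pt,e=fit([('top',u['top']),('side',u['side'])],TUB,(.46,.35,0));print('tub both',pt,np.rad2deg(pt[2]),e)
def panel(n,c,draw):
    k=5;o=np.array([int(c[0])-40,int(c[1])-30])
    p=cv2.resize(ims[n][o[1]:o[1]+60,o[0]:o[0]+80,::-1],None,fx=k,fy=k,interpolation=cv2.INTER_CUBIC)
    for P,pp,col in draw: cv2.polylines(p,[np.int32(np.round((hull(n,place(P,pp))-o+.5)*k))],True,col,1)
    return p
well=lambda z:box(.0315,z,z+1e-4)
H=[(box(.056,0,.010),ph,(0,255,0)),(well(.033),ph,(0,0,255)),(np.array([[-.07,0,.03],[-.06,0.003,.03],[-.06,-.003,.03]]),ph,(255,255,0))]
Tt=[(P,pt,(0,255,0)) for P in TUB]
cv2.imwrite('pics/fit1.png',np.vstack([np.hstack([panel('top',(340,244),H),panel('side',(296,230),H)]),np.hstack([panel('top',(248,240),Tt),panel('side',(302,170),Tt)])]))
E
python3 meas.py
```

```text
side blue [292 150  24  21 343] [302.38483965 160.08746356]
top blue [231 226  29  27 549] [245.15664845 238.96721311]
cap ['top'] (array([ 0.49009697,  0.36031471, -0.01756586]), np.float64(0.24573087431693988))
cap ['side'] (array([ 0.4892842 ,  0.35775241, -0.22084709]), np.float64(0.23883928571428573))
cap top tri (array([0.48900167, 0.35920032, 0.10405951]), [np.float64(0.32681197020212516), np.float64(0.2392753675900973)])
holder [0.48487761 0.1695176  1.46650566] 84.02458514933842 0.03856044278996865
tub top [ 0.489299    0.35998424 -0.19451588] -11.144938752556358 0.27478179551122195
tub both [ 0.48904702  0.36004591 -0.20015503] -11.46803848576941 0.3979146908945856
```

View pics/fit1.png

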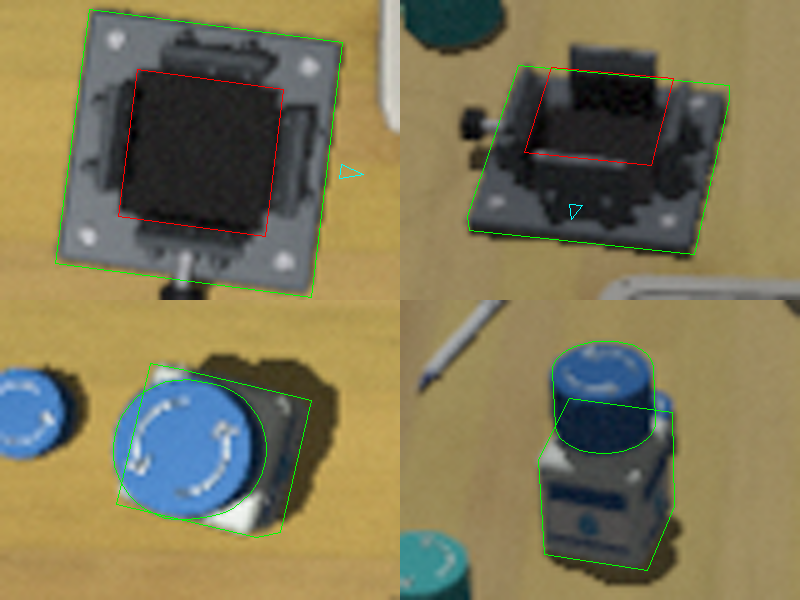

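The fits agree between the two views: tub at (0.489, 0.360) with yaw −11.4°, holder at (0.485, 0.1695) with yaw −6.0°. The triangulated cap top is at 0.104, against 0.1105 in the text. I'll start moving.

```bash
python3 -m crank '[{"gripper":1,"xyz":[0,0,0],"spin":6.15},{"gripper":1,"xyz":[0,0,0],"spin":6.15},{"gripper":1,"xyz":[0,0,0],"spin":6.15},{"gripper":1,"xyz":[0,0,0],"spin":6.15},{"gripper":1,"xyz":[10,-30,0],"spin":0},{"gripper":1,"xyz":[10,-30,0],"spin":0},{"gripper":1,"xyz":[10,-30,0],"spin":0},{"gripper":1,"xyz":[10,-30,0],"spin":0},{"gripper":1,"xyz":[10,-30,0],"spin":0},{"gripper":1,"xyz":[10,-30,0],"spin":0},{"gripper":1,"xyz":[10,-30,0],"spin":0},{"gripper":1,"xyz":[10,-30,0],"spin":0}]' 25
python3 -m crank '[{"gripper":1,"xyz":[10,-35,0],"spin":0},{"gripper":1,"xyz":[10,-35,0],"spin":0},{"gripper":1,"xyz":[10,-35,0],"spin":0},{"gripper":1,"xyz":[10,-35,0],"spin":0},{"gripper":1,"xyz":[10,-35,0],"spin":0},{"gripper":1,"xyz":[10,-35,0],"spin":0},{"gripper":1,"xyz":[10,-35,0],"spin":0},{"gripper":1,"xyz":[10,-35,0],"spin":0},{"gripper":1,"xyz":[10,-35,0],"spin":0},{"gripper":1,"xyz":[10,-35,0],"spin":0},{"gripper":1,"xyz":[10,-35,0],"spin":0},{"gripper":1,"xyz":[10,-35,0],"spin":0}]' 25
```

```text
clock: 2.2
ee_pos: [0.3402, -0.3271, 0.2418]
eef_rot: [[1.0, -0.001, 0.0], [-0.001, -1.0, -0.0], [0.0, 0.0, -1.0]]
ft_force: [0.8, 0.5, 0.2]
finger_gap: 0.0878
grip_force: 0.0
clock: 3.2
ee_pos: [0.4605, 0.0935, 0.242]
eef_rot: [[1.0, -0.0, 0.001], [-0.0, -1.0, 0.0], [0.001, -0.0, -1.0]]
ft_force: [0.4, -1.6, 0.8]
finger_gap: 0.0878
grip_force: 0.0
```

```bash
python3 -m crank '[{"gripper":1,"xyz":[4,-35,0],"spin":0},{"gripper":1,"xyz":[4,-35,0],"spin":0},{"gripper":1,"xyz":[4,-35,0],"spin":0},{"gripper":1,"xyz":[4,-35,0],"spin":0},{"gripper":1,"xyz":[4,-35,0],"spin":0},{"gripper":1,"xyz":[4,-35,0],"spin":0},{"gripper":1,"xyz":[4,-35,0],"spin":0},{"gripper":1,"xyz":[0.5,-21.5,0],"spin":0},{"gripper":1,"xyz":[0,0,30],"spin":0},{"gripper":1,"xyz":[0,0,30],"spin":0},{"gripper":1,"xyz":[0,0,0],"spin":0},{"gripper":1,"xyz":[0,0,0],"spin":0}]'
python3 - <<'E'
from h import *
a=snap('top')[200:280,200:300,::-1];b=snap('side')[110:190,250:350,::-1]
cv2.imwrite('pics/over.png',cv2.resize(np.hstack([a,b]),None,fx=4,fy=4,interpolation=cv2.INTER_CUBIC))
E
```

```text
clock: 4.2
ee_pos: [0.4879, 0.3574, 0.1805]
eef_rot: [[1.0, -0.0, -0.003], [-0.0, -1.0, -0.002], [-0.003, 0.002, -1.0]]
ft_force: [0.3, -0.2, 0.4]
finger_gap: 0.088
grip_force: 0.0
```

View pics/over.png

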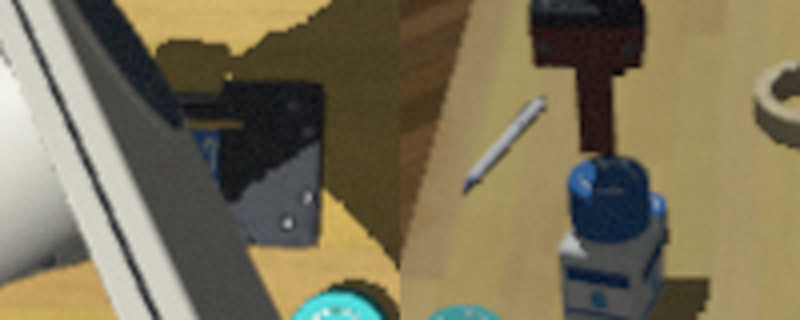

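The side view has the finger about 3 px left of the cap centre. The calibration predicts that offset when they are aligned, so I'll descend.

```bash
python3 -m crank '[{"gripper":1,"xyz":[1,-2.5,0],"spin":0},{"gripper":1,"xyz":[0,0,20],"spin":0},{"gripper":1,"xyz":[0,0,20],"spin":0},{"gripper":1,"xyz":[0,0,15],"spin":0},{"gripper":1,"xyz":[0,0,10],"spin":0},{"gripper":1,"xyz":[0,0,9],"spin":0},{"gripper":1,"xyz":[0,0,0],"spin":0},{"gripper":1,"xyz":[0,0,0],"spin":0},{"gripper":1,"xyz":[0,0,0],"spin":0}]'
```

```text
clock: 5.05
ee_pos: [0.4906, 0.3609, 0.1087]
eef_rot: [[1.0, -0.001, 0.001], [-0.001, -1.0, 0.001], [0.001, -0.001, -1.0]]
ft_force: [-0.4, -0.2, 0.6]
finger_gap: 0.0876
grip_force: 0.0
```

```bash
python3 -m crank '[{"gripper":1,"xyz":[-1,0,3],"spin":0},{"gripper":1,"xyz":[0,0,0],"spin":0},{"gripper":0,"xyz":[0,0,0],"spin":0},{"gripper":0,"xyz":[0,0,0],"spin":0},{"gripper":0,"xyz":[0,0,0],"spin":0},{"gripper":0,"xyz":[0,0,0],"spin":0},{"gripper":0,"xyz":[0,0,0],"spin":0},{"gripper":0,"xyz":[0,0,0],"spin":0},{"gripper":0,"xyz":[0,0,0],"spin":0},{"gripper":0,"xyz":[0,0,0],"spin":0},{"gripper":0,"xyz":[0,0,0],"spin":0},{"gripper":0,"xyz":[0,0,0],"spin":0}]' 40
```

```text
clock: 6.05
ee_pos: [0.4889, 0.3604, 0.1047]
eef_rot: [[1.0, -0.001, -0.0], [-0.001, -1.0, -0.0], [-0.0, 0.0, -1.0]]
ft_force: [0.8, -0.7, 0.9]
finger_gap: 0.0548
grip_force: 40.0
```

```bash
python3 -m crank '[{"gripper":0,"xyz":[0,0,-10],"spin":0},{"gripper":0,"xyz":[0,0,-20],"spin":0},{"gripper":0,"xyz":[0,0,-20],"spin":0},{"gripper":0,"xyz":[0,0,-15],"spin":0},{"gripper":0,"xyz":[0,15,0],"spin":0},{"gripper":0,"xyz":[0,25,0],"spin":0},{"gripper":0,"xyz":[-1,30,0],"spin":0},{"gripper":0,"xyz":[-1,30,0],"spin":0},{"gripper":0,"xyz":[-1,30,0],"spin":0},{"gripper":0,"xyz":[-1,30,0],"spin":0},{"gripper":0,"xyz":[0,20,0],"spin":0},{"gripper":0,"xyz":[0,11,0],"spin":0}]'
python3 -m crank '[{"gripper":0,"xyz":[0,0,0],"spin":-2.7},{"gripper":0,"xyz":[0,0,0],"spin":-2.7},{"gripper":0,"xyz":[0,0,0],"spin":0},{"gripper":0,"xyz":[0,0,0],"spin":0}]'
cat > look.py <<'E'
import sys
from fit import *
s=r.read_state();print(np.round(s['ee_pos'],4),np.round(s['ft_force'],1))
PH=(.4849,.1695,np.deg2rad(-6.0)); yaw=np.arctan2(s['eef_rot'][1][0],s['eef_rot'][0][0]);print('yaw',np.rad2deg(yaw))
x,y,z=s['ee_pos'];tz=z-.1047
p=(x,y,yaw-np.deg2rad(11.4))
ps=[]
for n,o in(('top',(290,200)),('side',(240,140))):
    im=snap(n);k=5;o=np.array(o);q=cv2.resize(im[o[1]:o[1]+120,o[0]:o[0]+80,::-1],None,fx=k,fy=k,interpolation=cv2.INTER_CUBIC)
    for P,pp,c in [(box(.056,0,.01),PH,(0,255,0)),(box(.0315,.033,.0331),PH,(0,0,255))]+[(P+[0,0,tz],p,(255,255,0)) for P in TUB]:
        cv2.polylines(q,[np.int32(np.round((hull(n,place(P,pp))-o+.5)*k))],True,c,1)
    ps.append(q)
cv2.imwrite('pics/'+sys.argv[1],np.hstack(ps))
E
python3 look.py l1.png
```

```text
clock: 7.05
ee_pos: [0.4835, 0.1666, 0.1691]
eef_rot: [[1.0, -0.002, -0.002], [-0.002, -1.0, -0.001], [-0.002, 0.001, -1.0]]
ft_force: [0.7, -0.0, -2.4]
finger_gap: 0.0547
grip_force: 40.0
clock: 7.38
ee_pos: [0.4846, 0.1695, 0.1695]
eef_rot: [[0.996, 0.092, -0.0], [0.092, -0.996, 0.0], [-0.0, -0.0, -1.0]]
ft_force: [-0.7, 0.1, -2.9]
finger_gap: 0.055
grip_force: 40.0
[0.4846 0.1695 0.1695] [-0.7  0.1 -2.9]
yaw 5.291764617215607
```

View pics/l1.png

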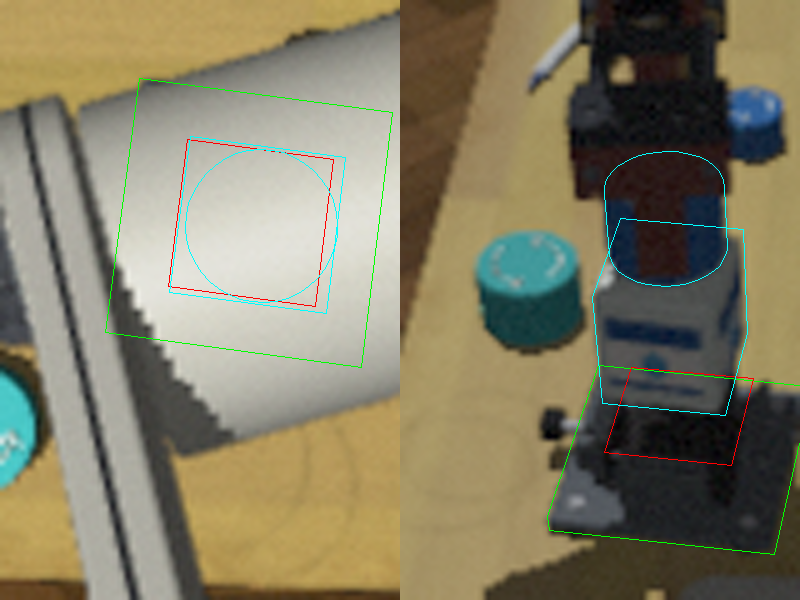

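In the side view the held tub matches the predicted outline to within about 0.5 px and sits over the well. I'll lower it and watch the force.

```bash
python3 -m crank '[{"gripper":0,"xyz":[0,0,10],"spin":0},{"gripper":0,"xyz":[0,0,8],"spin":0},{"gripper":0,"xyz":[0,0,4],"spin":0},{"gripper":0,"xyz":[0,0,4],"spin":0},{"gripper":0,"xyz":[0,0,0],"spin":0}]'
python3 -m crank '[{"gripper":0,"xyz":[0,0,2],"spin":0},{"gripper":0,"xyz":[0,0,2],"spin":0},{"gripper":0,"xyz":[0,0,0],"spin":0}]'
python3 -m crank '[{"gripper":0,"xyz":[0,0,2],"spin":0},{"gripper":0,"xyz":[0,0,2],"spin":0},{"gripper":0,"xyz":[0,0,0],"spin":0}]'
```

```text
clock: 7.9
ee_pos: [0.4841, 0.1693, 0.1424]
eef_rot: [[0.996, 0.094, -0.002], [0.094, -0.996, -0.001], [-0.002, 0.0, -1.0]]
ft_force: [-0.6, 0.2, -3.4]
finger_gap: 0.0547
grip_force: 40.0
clock: 8.15
ee_pos: [0.4847, 0.1695, 0.1395]
eef_rot: [[0.996, 0.094, -0.0], [0.094, -0.996, -0.0], [-0.0, 0.0, -1.0]]
ft_force: [-0.0, -0.7, -2.1]
finger_gap: 0.0546
grip_force: 40.0
clock: 8.4
ee_pos: [0.4847, 0.1694, 0.1355]
eef_rot: [[0.996, 0.094, -0.0], [0.094, -0.996, -0.0], [-0.0, 0.0, -1.0]]
ft_force: [0.4, -0.1, -3.1]
finger_gap: 0.0546
grip_force: 40.0
```

```bash
python3 -m crank '[{"gripper":0,"xyz":[0,0,3],"spin":0},{"gripper":0,"xyz":[0,0,3],"spin":0},{"gripper":0,"xyz":[0,0,3],"spin":0},{"gripper":0,"xyz":[0,0,3],"spin":0},{"gripper":0,"xyz":[0,0,0],"spin":0}]'
python3 -m crank '[{"gripper":0,"xyz":[0,0,2],"spin":0},{"gripper":0,"xyz":[0,0,2],"spin":0},{"gripper":0,"xyz":[0,0,2],"spin":0},{"gripper":0,"xyz":[0,0,2],"spin":0},{"gripper":0,"xyz":[0,0,0],"spin":0},{"gripper":0,"xyz":[0,0,0],"spin":0}]'
```

```text
clock: 8.82
ee_pos: [0.4845, 0.1693, 0.123]
eef_rot: [[0.996, 0.094, -0.001], [0.094, -0.996, -0.0], [-0.001, 0.0, -1.0]]
ft_force: [0.1, -0.2, -3.9]
finger_gap: 0.0547
grip_force: 40.0
clock: 9.32
ee_pos: [0.4846, 0.1694, 0.1154]
eef_rot: [[0.996, 0.094, -0.001], [0.094, -0.996, -0.0], [-0.001, 0.0, -1.0]]
ft_force: [0.2, -1.8, -4.4]
finger_gap: 0.0548
grip_force: 40.0
```

```bash
python3 -m crank '[{"gripper":0,"xyz":[0,0,1],"spin":0},{"gripper":0,"xyz":[0,0,0.5],"spin":0},{"gripper":0,"xyz":[0,0,0],"spin":0},{"gripper":0,"xyz":[0,0,0],"spin":0},{"gripper":0,"xyz":[0,0,0],"spin":0}]'
python3 -m crank '[{"gripper":0,"xyz":[0,0,1],"spin":0},{"gripper":0,"xyz":[0,0,1],"spin":0},{"gripper":0,"xyz":[0,0,0],"spin":0},{"gripper":0,"xyz":[0,0,0],"spin":0}]'
```

```text
clock: 9.73
ee_pos: [0.4849, 0.1695, 0.1146]
eef_rot: [[0.996, 0.093, 0.0], [0.093, -0.996, 0.0], [0.0, -0.0, -1.0]]
ft_force: [-1.5, -3.0, 4.6]
finger_gap: 0.0548
grip_force: 40.0
clock: 10.07
ee_pos: [0.485, 0.1695, 0.1127]
eef_rot: [[0.996, 0.093, 0.0], [0.093, -0.996, 0.0], [0.0, -0.0, -1.0]]
ft_force: [-2.7, -2.9, 6.8]
finger_gap: 0.0547
grip_force: 40.0
```

```bash
python3 -m crank '[{"gripper":0,"xyz":[0,0,1],"spin":0},{"gripper":0,"xyz":[0,0,1],"spin":0},{"gripper":0,"xyz":[0,0,1],"spin":0},{"gripper":0,"xyz":[0,0,1],"spin":0},{"gripper":0,"xyz":[0,0,0],"spin":0},{"gripper":0,"xyz":[0,0,0],"spin":0},{"gripper":0,"xyz":[0,0,0],"spin":0}]' 50
python3 look.py l2.png
```

```text
clock: 10.65
ee_pos: [0.485, 0.1694, 0.1089]
eef_rot: [[0.996, 0.093, 0.001], [0.093, -0.996, 0.0], [0.001, -0.0, -1.0]]
ft_force: [-3.3, -4.4, 10.0]
finger_gap: 0.0546
grip_force: 50.0
[0.485  0.1694 0.1089] [-3.3 -4.4 10. ]
yaw 5.3622602930737395
```

View pics/l2.png

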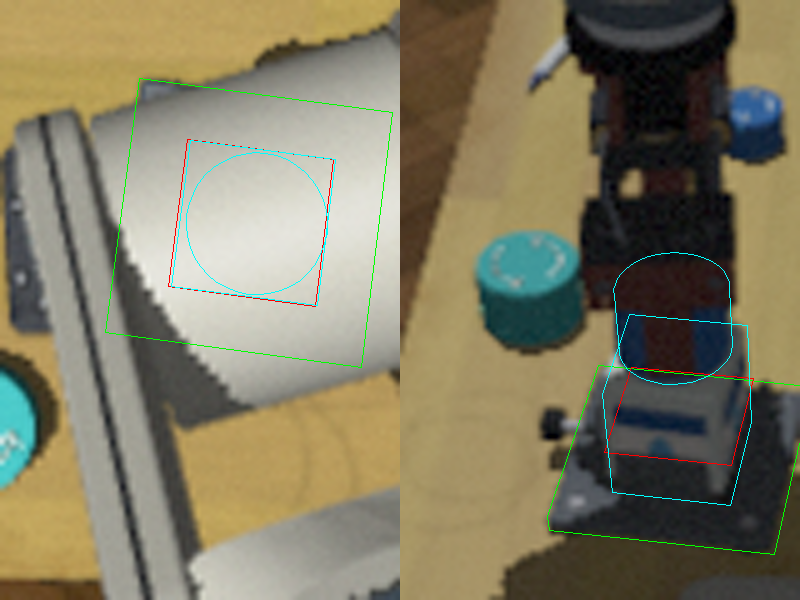

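The side view shows the tub down between the jaws. The force (about 10 N) and the 5.8 mm of travel match the spring, so I'll twist.

```bash
python3 -m crank '[{"gripper":0,"xyz":[0,0,0.2],"spin":-4},{"gripper":0,"xyz":[0,0,0],"spin":-4},{"gripper":0,"xyz":[0,0,0],"spin":-4},{"gripper":0,"xyz":[0,0,0],"spin":-4},{"gripper":0,"xyz":[0,0,0],"spin":0}]'
python3 -m crank '[{"gripper":0,"xyz":[0,0,0],"spin":-5},{"gripper":0,"xyz":[0,0,0],"spin":-5},{"gripper":0,"xyz":[0,0,0],"spin":-5},{"gripper":0,"xyz":[0,0,0],"spin":-5},{"gripper":0,"xyz":[0,0,0],"spin":-5},{"gripper":0,"xyz":[0,0,0],"spin":-5},{"gripper":0,"xyz":[0,0,0],"spin":-5},{"gripper":0,"xyz":[0,0,0],"spin":-5},{"gripper":0,"xyz":[0,0,0],"spin":-5},{"gripper":0,"xyz":[0,0,0],"spin":0},{"gripper":0,"xyz":[0,0,0],"spin":0},{"gripper":0,"xyz":[0,0,0],"spin":0}]'
python3 -c "
from plant import r;s=r.read_state();print(s['ft_torque'],s['q'][5])"
```

```text
clock: 11.17
ee_pos: [0.4861, 0.17, 0.1091]
eef_rot: [[0.93, 0.368, 0.003], [0.368, -0.93, 0.001], [0.003, -0.0, -1.0]]
ft_force: [-1.6, -1.6, 9.5]
finger_gap: 0.0544
grip_force: 50.0
clock: 12.17
ee_pos: [0.4863, 0.1699, 0.1092]
eef_rot: [[0.401, 0.916, 0.003], [0.916, -0.401, 0.001], [0.002, 0.003, -1.0]]
ft_force: [-1.5, -2.9, 9.5]
finger_gap: 0.0545
grip_force: 50.0
[-0.36619015  0.09019286  0.10836534] 0.7254669841645043
```

```bash
python3 -m crank '[{"gripper":0,"xyz":[0,0,-2],"spin":0},{"gripper":0,"xyz":[0,0,-2],"spin":0},{"gripper":0,"xyz":[0,0,-2],"spin":0},{"gripper":0,"xyz":[0,0,-3],"spin":0},{"gripper":0,"xyz":[0,0,-3],"spin":0},{"gripper":0,"xyz":[0,0,0],"spin":0},{"gripper":0,"xyz":[0,0,0],"spin":0},{"gripper":0,"xyz":[0,0,0],"spin":0}]'
python3 look.py l3.png
```

```text
clock: 12.83
ee_pos: [0.4848, 0.1695, 0.1198]
eef_rot: [[0.401, 0.916, 0.0], [0.916, -0.401, -0.0], [0.0, 0.0, -1.0]]
ft_force: [0.8, -1.1, 0.5]
finger_gap: 0.0546
grip_force: 50.0
[0.4848 0.1695 0.1198] [ 0.8 -1.1  0.5]
yaw 66.373038720405
```

View pics/l3.png

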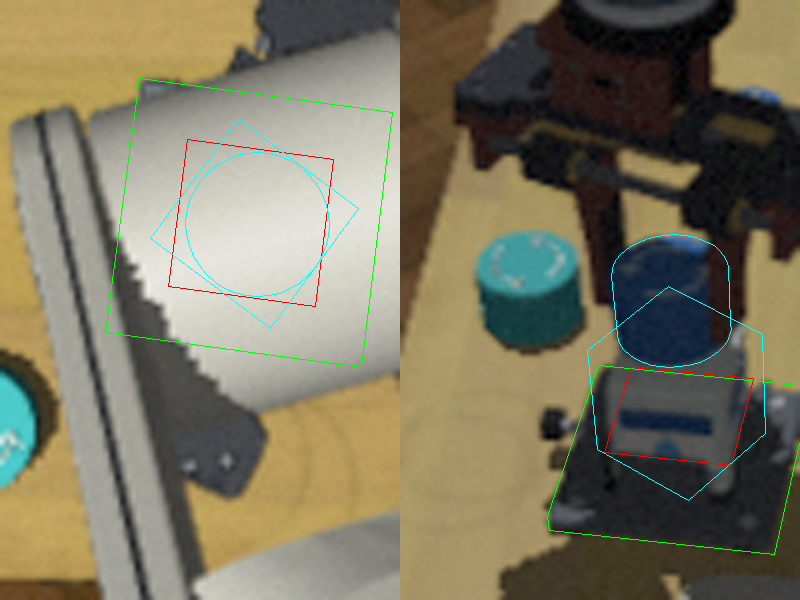

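The wrist force is near zero and the tub stays seated at (660,420) in the side panel while the cap rises, so the cap is free. I'll lift it straight up.

```bash
python3 -m crank '[{"gripper":0,"xyz":[0,0,-4],"spin":0},{"gripper":0,"xyz":[0,0,-6],"spin":0},{"gripper":0,"xyz":[0,0,-8],"spin":0},{"gripper":0,"xyz":[0,0,-12],"spin":0},{"gripper":0,"xyz":[0,0,-15],"spin":0},{"gripper":0,"xyz":[0,0,-15],"spin":0},{"gripper":0,"xyz":[0,0,-12],"spin":0},{"gripper":0,"xyz":[0,0,-6],"spin":0},{"gripper":0,"xyz":[0,0,0],"spin":0},{"gripper":0,"xyz":[0,0,0],"spin":0},{"gripper":0,"xyz":[0,0,0],"spin":0},{"gripper":0,"xyz":[0,0,0],"spin":0}]'
python3 look.py l4.png
```

```text
clock: 13.93
ee_pos: [0.4843, 0.1693, 0.1972]
eef_rot: [[0.401, 0.916, -0.001], [0.916, -0.401, -0.0], [-0.001, -0.001, -1.0]]
ft_force: [0.4, 0.3, -0.8]
finger_gap: 0.055
grip_force: 50.0
[0.4843 0.1693 0.1972] [ 0.4  0.3 -0.8]
yaw 66.36846560861268
```

View pics/l4.png

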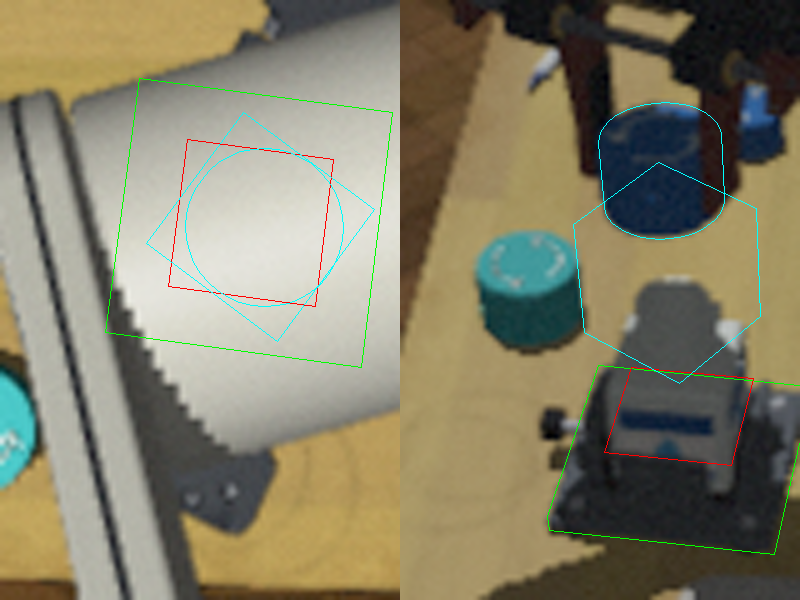

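The cap (about (660,170) in the panel) is level in the gripper, clear above the open neck at (675,290). The tub is still seated in the holder, so I'm handing in.

```bash
python3 -c "
from plant import r;print(r.sign_off())"
```

```text
the job is handed in; nothing more can be done
None
```

The job is handed in at about 14 s of the 45 s: the cap was pressed, twisted off and is held level about 6 cm above the mouth, with the tub still standing in the holder. The hand-in returned no verdict, so the judged result is not known.

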